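# Rock the pendulum gauge on the sprung stud to its mark

### The arm

A 6-joint arm with a two-finger parallel gripper is mounted at the origin on the work surface. World frame = base frame: x ahead of the robot, y to its left, z up, the work surface at z = 0. Lengths are in m, angles in degrees, forces in N, time in s.
With the tool pointing down it reaches from about 0.4 to 0.825 m from the base axis. Payload 7 kg.
Tool frame: the origin (TCP) lies at the very end of the fingers, on their centre line; the grasp point (between the pads) lies 19 mm behind it; z points along the fingers, y is the line along which they close (so a half turn about z gives the same grasp; the last joint's range is limited). The gripper opens to 88 mm and grips with 3 to 60 N. Pads are 19 mm wide; open, the fingers measure 130 mm over their backs; the gripper's body (78 mm by 193 mm) begins 47 mm behind the grasp point.
Start: joints at [83.027, 20.546, 0.682, 0, -70.136, -16.507], TCP at [0.269, 0.619, 0.227] pointing down, gripper open.
Joint ranges: [-176.03, 176.03], [-82.01, 121.73], [-58.28, 71.71], [-173.87, 95.51], [-174.79, -0.11], [-173.66, 173.66]. Speed limits (degrees/s): [136.94, 136.94, 172.46, 180, 180, 180].

### API

Orientations are given as [roll, pitch, yaw] about the fixed x, y, z axes, in that order (R = Rz(yaw) Ry(pitch) Rx(roll)).
In Python, from plant import ctrl gives the robot as it stands.
- The arm moves only by the tool carry_out, never from a script. Its argument "deltas" is a list that holds one entry, the list of rows, each a list of 5 numbers: the shift along the tool's x, y, z scaled (see below), then the turn about the tool's z scaled (see below), then the opening, from -1 (shut) to 1 (fully open). A call has 1 to 5 rows; each row is the pose to reach, as a shift and turn from the pose commanded when the call began, along the tool's axes at that moment, turning the shorter way round; what a row does not reach only later rows make up. The controller multiplies each number of a shift by 20 cm and each number of a turn by 2 pi rad. A row lasts 1/10 s, in which the tool goes at most 50 mm and 8.59 degrees, less where a joint would pass 70% of its speed; a pose out of reach is approached as far as the arm can. A call with a number of a shift or a turn outside -1 to 1 is refused whole. A call with a gripper value outside its range is refused whole. The fingers move at their own pace and stop on an object; the grip force is fixed at half the most. Time passes only in rows, so rows that repeat a pose let the fingers close. It gives the time, the measured TCP pose, the force, the opening and the grip force at its end, in the units of the state.
- ctrl.get_obs(): the state, without advancing time (a new reading comes with each control period).
- ctrl.snapshot(name): name is "scene" or "side" or "wrist"; returns a dict with "color" (384x512x3 uint8, red, green, blue), "camera_matrix" (3x3 intrinsics, pixels), "R" (3x3) and "t" (3): a world point X has camera coordinates R X + t. Camera axes: x right, y down, z forward; pixel columns grow to the right and rows downward; lengths in m; the calibration is good to about 2 mm. The wrist camera is an equidistant fisheye: a pixel r from the principal point sees the ray r / f radians off the axis. A picture is of the moment at which its call begins. There is no depth.
- ctrl.close_job(): hands the job in; it is judged then, once.
Trained networks look in a picture, given as the dict that the camera call returned (one of the last four; its "shot" number tells which), for a name from the list of things; names that differ only in an ending like _2 or _b are one class to them, and where a whole thing is asked for, a point or a joint stands for the part that bears it (a point fixed in the world has none). Each returns a list of dicts, best first, with "p" (0 to 1); they miss things now and then, are a little off and sometimes report something else, mostly with a low value. They report only what shows in the picture. A call takes as long as a camera call. They do not tell look-alikes from the thing itself.
- ctrl.search_frame(picture, name): "centre" ([column, row] in pixels, amid what is visible of it).
- ctrl.silhouettes(picture, name): "mask" (384x512 bool, what is visible of it) and "centre" ([column, row] in pixels, amid what is visible of it).
- ctrl.spot_point(picture, name): "centre" ([column, row] in pixels: a listed point, or the origin of a listed thing).
The state is a dict: "clock": time; "joint_pos": joint angles; "qvel": joint speeds; "tau": joint torques, N m; "tool_pos": TCP position; "orientation": TCP orientation; "force": force on the tool from outside, world axes, zero at the start; "moment": the same for the moment, N m; "opening": finger opening in m; "gripper_force": force on a finger pad.
Only numpy, scipy, OpenCV 4.12 (cv2) and the standard library are available. Lean on these libraries where they do the work, as an engineer would, in place of code of your own. Each camera call takes 0.05 s, during which the arm holds its last target. There are 200 camera calls.

### The job

On the record-player repair bench, turn the black clamp knob clockwise until its strap is well clear of the angle gauge, then lift the gauge out of its wooden dock and set its foot gently, near the foot's middle, on the domed spring stud. Keeping the dial plate upright, rock the gauge sideways on the stud until the hanging pointer settles in line with the marker tab on the dial's lower edge, and finish there, still gripping the gauge with its foot resting on the stud. Do not touch the pointer or the tab, and leave the other things on the bench where they are.

Things in the scene. Friction and masses are not known exactly. Their poses are not given: they have to be found in the camera images.
- clamp (a joint): turn of the post clamp's knob about its upright axis, rad: 0 = strap straight over the gauge's foot, grows clockwise seen from above, stop at 1.5; starts at 0 to 0.15. Stiff (about 0.06 N m), stays where it is left. The flat steel strap (16 mm wide, reaching 96 mm from the axis, its underside 23.5 mm and its top 31.5 mm above the table) holds the foot down; it uncovers the foot at about 0.7 and is well clear past 1.0
- clamp_grip (a point): centre of the clamp's knob: an upright black bar 46 mm long (its own x), 14 mm thick (y), 30 mm tall, centre 94 mm above the table, on the clamp's turning axis; its x, y turn with the knob. Pinch it across its thickness from above. It stands 110 mm from the gauge's middle, on the robot's side
- gauge_grip (a point): middle of the gauge's dark wooden handle: upright block on top of the gauge, 26 mm wide along the gauge's y, 24 mm along its x, its top 22 mm above this point, the wide dial plate beginning 30 mm below. Pinch it from above across y. 140 mm above and 2 mm behind (-x) gauge_foot; same axes as gauge_foot. Gauge about 0.27 to 0.43 kg
- gauge_foot (a point): centre of the flat underside of the gauge's steel foot (60 mm along x, 80 mm along y, 12 mm thick). The gauge's z is up its plate, x comes out of the dial face (away from the robot as docked), y along the plate; the dial plate is aluminium, 76 mm wide, 110 mm tall. In the dock the foot sits 10 mm above the table between 8 mm high lips with 4 mm play
- pointer (a joint): angle of the hanging pendulum pointer on the dial, rad, 0 = pointing at the foot's middle. It hangs plumb: tilting the gauge by +a about its own x axis (top towards its -y) makes it read +a. Pivot 98 mm above the underside; damped, settles in about 1 s; it swings at most 0.6
- mark (a joint): angle of the dark marker tab on the dial's lower edge, same pivot and sense as the pointer (0.13 to 0.33, always towards the gauge's -y side, which is left as one looks at the dial face); very stiff, stays put. The pointer is on the mark when both angles agree
- pointer_tip (a point): tip of the black pointer, 60 mm from its pivot, 7.5 mm in front of the dial plate's face
- mark_tab (a point): point in line with the middle of the tab (9 mm wide, 14 mm tall, its upper end 2 mm lower), also 60 mm from the pivot and 7.5 mm in front of the plate, so that it meets the pointer tip when on the mark
- stud_top (a point): top of the polished steel domed stud (dome radius 20 mm), 94 mm above the table when not pressed, standing in a dark steel block (62 mm square, top 48 mm) on a plywood base
- stud (a joint): how far the stud is pressed down, m: 0 = up, stop at 0.012. A spring: starts to sink at about 2.4 N, then 0.8 N per mm (12 N at the stop); it cannot lean
- driver: bystander: blue-handled screwdriver, 170 mm, lying along x between dock and stud block
- collar: bystander: brass collar, 34 mm across, 12 mm tall, flat on the bench
- spool: bystander: dark steel spool, 32 mm across, 24 mm tall
- tin: bystander: steel tin, 64 mm across, 60 mm tall, standing
- driver2: bystander: red-handled screwdriver, 200 mm, lying to the right of the work
- brush: bystander: wooden-handled brush lying by the record player on the right
- bottle: bystander: green bottle, 60 mm across, 200 mm tall, at the far left
Mind the look-alikes: they are no part of the job. Leave any blue or purple look-alike of the part that bears stud_top alone.

How it is judged:
By the outcome, as a careful person would: the job done as asked, in the order asked, and still so for the second after the job is handed in, while the arm keeps its last pose, push and grip.
It also fails if it takes over 54 s, if anything falls off the work surface, if the arm or the gripper's body presses on something with over 40 N, if the wrist force passes 120 N, or if a joint passes its speed limit or range.

## Working session

There is one attempt and no reset: what is moved stays moved. The work goes in short steps, Python scripts to look and compute and a tool call to move; the robot and the scene stay as the last step left them, time stands still between calls to the robot, and variables do not carry over. Pictures are saved under pics/ and viewed, at most 10 in all, crops included, and the job is handed in when it is done.

Besides the shell and the picture viewer there is one more tool, called after ">>>" by a JSON object that holds its "api" and its "payload", one argument or row to a line. carry_out: Moves the arm, as the interface text tells. Its arguments: {"type":"object","properties":{"deltas":{"type":"array"}},"required":["deltas"]}

```bash
mkdir -p pics; ls; cat > h.py <<'E'
import numpy as np, cv2
from plant import ctrl
from scipy.spatial.transform import Rotation as Ro
def snap(n,save=None):
    p=ctrl.snapshot(n)
    if save: cv2.imwrite('pics/'+save,p['color'][:,:,::-1])
    return p
def ray(p,px):
    K=np.array(p['camera_matrix']);R=np.array(p['R']);t=np.array(p['t'])
    x=(px[0]-K[0,2])/K[0,0];y=(px[1]-K[1,2])/K[1,1]
    d=np.array([x,y,1.])
    return -R.T@t, R.T@d/np.linalg.norm(d)
def atz(p,px,z):
    o,d=ray(p,px); return o+d*(z-o[2])/d[2]
def tri(a,b):
    A=np.zeros((3,3));B=np.zeros(3)
    for o,d in (a,b):
        M=np.eye(3)-np.outer(d,d);A+=M;B+=M@o
    X=np.linalg.solve(A,B)
    return X,[np.linalg.norm((np.eye(3)-np.outer(d,d))@(X-o)) for o,d in (a,b)]
def proj(p,X):
    c=np.array(p['R'])@X+np.array(p['t']);u=np.array(p['camera_matrix'])@c;return u[:2]/u[2]
E
python3 - <<'E'
from h import *
np.set_printoptions(precision=4,suppress=True)
a=snap('scene','s1.png');b=snap('side','d1.png')
print(ctrl.get_obs())
for n in ['clamp_grip','gauge_grip','gauge_foot','stud_top','pointer_tip','mark_tab']:
    ra=ctrl.spot_point(a,n);rb=ctrl.spot_point(b,n)
    print(n,[(np.round(r['centre'],1),round(r['p'],2)) for r in ra],[(np.round(r['centre'],1),round(r['p'],2)) for r in rb])
    if ra and rb: print(tri(ray(a,ra[0]['centre']),ray(b,rb[0]['centre'])))
cv2.imwrite('pics/both.png',cv2.resize(np.hstack([a['color'],b['color']])[:,:,::-1],(800,300)))
E
```

```text
pics
{'clock': 0.1, 'joint_pos': array([ 83.0251,  20.5862,   0.6398,  -0.0184, -70.1371, -16.5056]), 'qvel': array([-0.0428, -0.0869,  0.0756,  0.0282, -0.0026,  0.0538]), 'tau': array([ -0.0017, -58.4166,  29.375 ,   7.0156,   0.0101,  -0.0001]), 'tool_pos': array([0.2688, 0.6187, 0.2257]), 'orientation': array([179.915 ,  -0.0071, -23.4868]), 'force': array([-0.9005,  0.0493,  0.3435]), 'moment': array([ 0.0033, -0.0029,  0.0152]), 'gripper_force': 0.0, 'opening': 0.08766833535905579}
clamp_grip [(array([202.2, 220.3]), 0.76)] [(array([305.4, 161.7]), 0.7)]
(array([ 0.476 , -0.1801,  0.0907]), [np.float64(0.00034910706038095705), np.float64(0.0003491070603810085)])
gauge_grip [(array([220.9, 226. ]), 0.82)] [(array([273.3, 130.5]), 0.81)]
(array([ 0.5822, -0.1839,  0.1491]), [np.float64(0.0049423401581074515), np.float64(0.004942340158107566)])
gauge_foot [(array([229.3, 263.5]), 0.96)] [(array([271.8, 165.7]), 0.91)]
(array([ 0.5887, -0.1821,  0.0127]), [np.float64(0.002035449786476773), np.float64(0.0020354497864766806)])
stud_top [(array([265.4, 131.6]), 0.68), (array([339.6, 183.1]), 0.67), (array([290.1, 163.3]), 0.53)] [(array([237.8, 256. ]), 0.83), (array([288.3, 318.3]), 0.83), (array([170. , 222.2]), 0.78)]
(array([0.3762, 0.1903, 0.1681]), [np.float64(0.03746543326522806), np.float64(0.037465433265228075)])
pointer_tip [(array([227.9, 256.7]), 0.6)] [(array([268.7, 119.2]), 0.26)]
(array([ 0.6452, -0.2296,  0.1289]), [np.float64(0.009204583251942677), np.float64(0.009204583251942743)])
mark_tab [(array([219.5, 260.8]), 0.49)] []
```

View pics/s1.png

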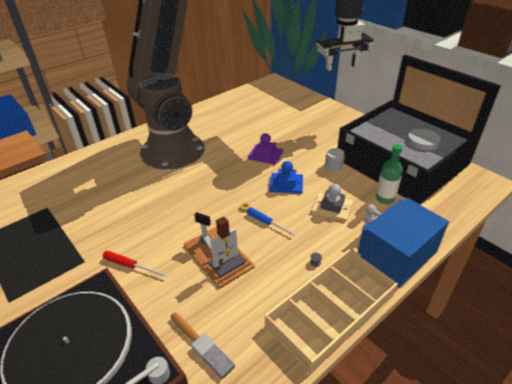

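View pics/d1.png

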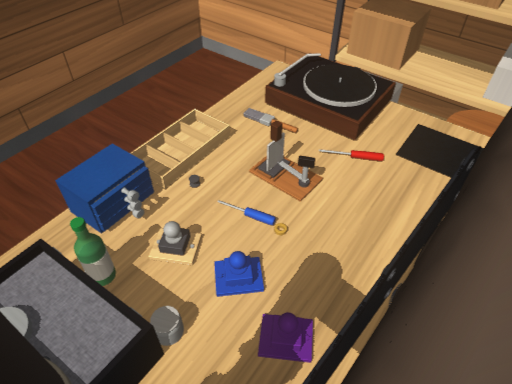

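Scene picture: the gauge and clamp are around (220,245). There are three stud candidates: steel on plywood at (335,195), blue at (288,180) and purple at (265,150). The steel one on the plywood base fits. The others are coloured look-alikes. I'll confirm with a crop.

```bash
python3 - <<'E'
from h import *
np.set_printoptions(precision=4,suppress=True)
a=snap('scene');b=snap('side')
print('stud',tri(ray(a,(339.6,183.1)),ray(b,(170,222.2))),'at z',atz(a,(339.6,183.1),.094),atz(b,(170,222.2),.094))
print('grip z150',atz(a,(220.9,226),.150),atz(b,(273.3,130.5),.150))
print('knob z94',atz(a,(202.2,220.3),.094),atz(b,(305.4,161.7),.094))
print('foot z10',atz(a,(229.3,263.5),.01),atz(b,(271.8,165.7),.01))
c=[cv2.resize(x[0]['color'][x[2]:x[2]+75,x[1]:x[1]+100],(400,300),interpolation=cv2.INTER_CUBIC) for x in ((a,175,208),(b,235,115),(a,290,160),(b,125,200))]
cv2.imwrite('pics/c1.png',np.vstack([np.hstack(c[:2]),np.hstack(c[2:])])[:,:,::-1])
E
```

```text
stud (array([0.6238, 0.2042, 0.1007]), [np.float64(0.007148416676848569), np.float64(0.007148416676848676)]) at z [0.6232 0.2171 0.094 ] [0.6225 0.1966 0.094 ]
grip z150 [ 0.5785 -0.187   0.15  ] [ 0.5842 -0.1783  0.15  ]
knob z94 [ 0.4794 -0.1816  0.094 ] [ 0.4742 -0.1771  0.094 ]
foot z10 [ 0.5886 -0.1797  0.01  ] [ 0.5891 -0.1863  0.01  ]
```

View pics/c1.png

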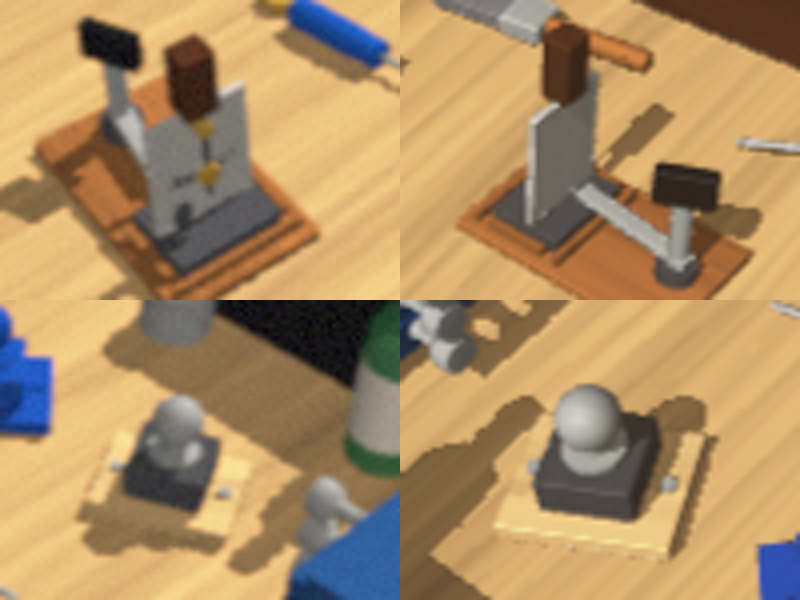

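The crop confirms it: the steel dome on the dark block with the plywood base (scene 335,185, side 172,222) is the real stud. The knob bar is black at scene (202,220), and the dial faces +x with the tab at its lower left.

```bash
python3 - <<'E'
from h import *
np.set_printoptions(precision=4,suppress=True)
a=snap('scene');b=snap('side')
f=lambda p,u,v:(lambda d:(d,np.degrees(np.arctan2(d[1],d[0]))))(atz(p,v,.109)-atz(p,u,.109))
print(f(a,(195.5,213),(210,218)),f(b,(299.5,156.25),(315,158)))
# gauge foot front edge lower-right of dial: plate bottom direction etc
print('lip',f(a,(215.5,275.5),(246,258)))
o=ctrl.get_obs();R=Ro.from_euler('xyz',o['orientation'],degrees=True).as_matrix()
print(R.T@(np.array([.477,-.1795,.17])-o['tool_pos'])/.2,np.hypot(.3,.5))
w=snap('wrist');print(w['camera_matrix'],-np.array(w['R']).T@w['t'],w['R'])
E
```

```text
(array([0.0423, 0.018 , 0.    ]), np.float64(23.08258865320232)) (array([-0.0379, -0.0189,  0.    ]), np.float64(-153.46161211773494))
lip (array([0.0065, 0.0862, 0.    ]), np.float64(85.71275919939343))
[2.5449 3.2479 0.283 ] 0.58309518948453
[[297.3186   0.     256.6914]
 [  0.     297.3186 192.807 ]
 [  0.       0.       1.    ]] [0.3357 0.589  0.3843] [[-0.3983 -0.9173 -0.0002]
 [-0.8826  0.3832  0.2723]
 [-0.2497  0.1086 -0.9622]]
```

>>> {"api": "carry_out", "payload": {
  "deltas": [
    [[0.64,0.81,0,0,1],[0.64,0.81,0,0,1],[0.64,0.81,0,0,1],[0.64,0.81,0,0,1],[0.64,0.81,0,0,1]]
  ]
}}

```text
clock: 1.45
tool_pos: [0.3223, 0.415, 0.2273]
orientation: [-180.0, 0.0, -23.6]
force: [-0.6, 0.8, -0.3]
opening: 0.0874
gripper_force: 0.0
```

>>> {"api": "carry_out", "payload": {
  "deltas": [
    [[0.64,0.81,0,0,1],[0.64,0.81,0,0,1],[0.64,0.81,0,0,1],[0.64,0.81,0,0,1],[0.64,0.81,0,0,1]]
  ]
}}

```text
clock: 1.95
tool_pos: [0.3748, 0.2162, 0.227]
orientation: [-180.0, -0.0, -23.6]
force: [1.2, 0.8, -0.0]
opening: 0.0877
gripper_force: 0.0
```

>>> {"api": "carry_out", "payload": {
  "deltas": [
    [[0.64,0.81,0,0,1],[0.64,0.81,0,0,1],[0.64,0.81,0,0,1],[0.64,0.81,0,0,1],[0.64,0.81,0,0,1]]
  ]
}}

```text
clock: 2.45
tool_pos: [0.4281, 0.0166, 0.2267]
orientation: [180.0, -0.0, -23.7]
force: [-0.4, 0.5, -1.7]
opening: 0.0875
gripper_force: 0.0
```

```bash
python3 - <<'E'
from h import *
print(ctrl.get_obs())
E
```

```text
{'clock': 2.45, 'joint_pos': array([ 2.88394687e+01, -3.60206150e+00, -2.84111052e+01,  2.82041779e-02,
       -6.51930841e+01,  3.73990555e+01]), 'qvel': array([-5.06471939,  1.40672808,  1.35421913, -0.6453653 ,  0.38374593,
        3.78167201]), 'tau': array([-8.24752841e-01, -2.34924567e+01,  2.85487872e+01,  6.97597370e+00,
        2.79213174e-02,  1.02478031e+00]), 'tool_pos': array([0.42813454, 0.01660423, 0.22673185]), 'orientation': array([ 1.79982758e+02, -1.90442835e-02, -2.37496390e+01]), 'force': array([-0.40683403,  0.53659866, -1.68209849]), 'moment': array([ 0.05096085,  0.00533341, -0.04791379]), 'gripper_force': 0.0, 'opening': 0.08749637901065478}
```

>>> {"api": "carry_out", "payload": {
  "deltas": [
    [[0.616,0.8,0,0.119,1],[0.616,0.8,0,0.119,1],[0.616,0.8,0,0.119,1],[0.616,0.8,0,0.119,1],[0.616,0.8,0,0.119,1]]
  ]
}}

```text
clock: 2.95
tool_pos: [0.4778, -0.1797, 0.226]
orientation: [179.9, -0.0, -66.9]
force: [-1.2, 1.1, -0.6]
opening: 0.0872
gripper_force: 0.0
```

```bash
cat >> h.py <<'E'
def wray(p,px):
    K=np.array(p['camera_matrix']);R=np.array(p['R']);t=np.array(p['t'])
    v=np.array(px,float)-K[:2,2];r=np.linalg.norm(v)+1e-9;th=r/K[0,0]
    d=np.r_[v/r*np.sin(th),np.cos(th)]
    return -R.T@t,R.T@d
def watz(p,px,z):
    o,d=wray(p,px);return o+d*(z-o[2])/d[2]
def wproj(p,X):
    c=np.array(p['R'])@X+np.array(p['t']);n=np.linalg.norm(c[:2]);th=np.arctan2(n,c[2])
    return np.array(p['camera_matrix'])[:2,2]+p['camera_matrix'][0][0]*th*c[:2]/n
E
python3 - <<'E'
from h import *
np.set_printoptions(precision=4,suppress=True)
w=snap('wrist','w1.png');o=ctrl.get_obs();print(o['tool_pos'],o['orientation'])
for n,z in [('clamp_grip',.094),('gauge_grip',.15),('gauge_foot',.01)]:
    for r in ctrl.spot_point(w,n)[:2]: print(n,r['centre'],r['p'],watz(w,r['centre'],z))
for n,z in [('clamp_grip',.109),('gauge_grip',.172)]:
    s=ctrl.silhouettes(w,n)
    for q in s[:1]: print(n,q['p'],q['mask'].sum(),q['centre'])
E
```

```text
[ 0.4773 -0.178   0.2259] [179.9306   0.0092 -67.4542]
clamp_grip [259.5, 192.1] 0.95 [ 0.4715 -0.1745  0.094 ]
gauge_grip [145.7, 148.0] 0.65 [ 0.5795 -0.1867  0.15  ]
gauge_foot [183.6, 134.8] 0.65 [ 0.5805 -0.1852  0.01  ]
gauge_foot [236.9, 284.9] 0.46 [ 0.4357 -0.0085  0.01  ]
clamp_grip 0.73 2093 [244.2, 171.6]
gauge_grip 0.89 4262 [169.7, 141.9]
```

View pics/w1.png

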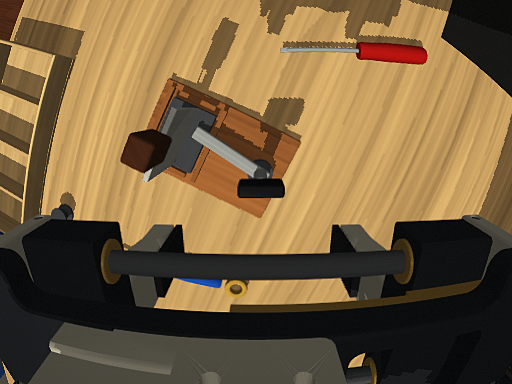

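The wrist view shows the knob bar lying horizontal in the image at (261,188), the strap running to (198,130) over the foot, and the handle at (145,150).

```bash
python3 - <<'E'
from h import *
np.set_printoptions(precision=4,suppress=True)
w=snap('wrist')
d=lambda u,v,z:(lambda e:(watz(w,u,z),watz(w,v,z),np.degrees(np.arctan2(e[1],e[0]))))(watz(w,u,z)-watz(w,v,z))
g=cv2.cvtColor(w['color'],cv2.COLOR_RGB2GRAY)
m=(g[170:210,225:295]<45).astype(np.uint8)
n,l,s,c=cv2.connectedComponentsWithStats(m);k=1+s[1:,4].argmax()
print(s[k]+np.r_[225,170,0,0,0])
ys,xs=np.where(l==k);r=cv2.minAreaRect(np.c_[xs+225,ys+170].astype(np.float32));print(r)
print('bar',d((238,184),(284,182.5),.109))
print('base',d((170,78),(300,137),.008),'short',d((300,137),(263,216),.008))
print('strap',d((198,130),(262,172),.031))
E
```

```text
[239 173  47  20 850]
((262.0, 182.5), (19.0, 46.0), 90.0)
bar (array([ 0.4945, -0.1717,  0.109 ]), array([ 0.4549, -0.1909,  0.109 ]), np.float64(25.937195882382532))
base (array([ 0.6262, -0.2391,  0.008 ]), array([ 0.4427, -0.2346,  0.008 ]), np.float64(-1.3810547281034047)) short (array([ 0.4427, -0.2346,  0.008 ]), array([ 0.442 , -0.1186,  0.008 ]), np.float64(-89.68126942604091))
strap (array([ 0.5617, -0.1936,  0.031 ]), array([ 0.4704, -0.1774,  0.031 ]), np.float64(-10.096488979579489))
```

>>> {"api": "carry_out", "payload": {
  "deltas": [
    [[0,0,0,-0.119,1],[0,0,0,-0.119,1],[0,0,0,-0.119,1],[0,0,0,-0.119,1],[0,0,0,-0.119,1]]
  ]
}}

```text
clock: 3.8
tool_pos: [0.477, -0.1743, 0.2269]
orientation: [-180.0, -0.0, -22.9]
force: [0.7, -0.1, 0.5]
opening: 0.0876
gripper_force: 0.0
```

>>> {"api": "carry_out", "payload": {
  "deltas": [
    [[0,0,0.25,-0.119,1],[0,0,0.25,-0.119,1],[0,0,0.25,-0.119,1],[0,0,0.25,-0.119,1],[0,0,0.25,-0.119,1]]
  ]
}}

```text
clock: 4.3
tool_pos: [0.477, -0.1743, 0.1769]
orientation: [180.0, -0.0, 19.9]
force: [0.8, -0.3, -0.7]
opening: 0.088
gripper_force: 0.0
```

>>> {"api": "carry_out", "payload": {
  "deltas": [
    [[-0.01,0,0.24,-0.015,1],[-0.01,0,0.48,-0.015,1],[-0.01,0,0.48,-0.015,0],[-0.01,0,0.48,-0.015,-1],[-0.01,0,0.48,-0.015,-1]]
  ]
}}

```text
clock: 4.8
tool_pos: [0.4768, -0.1759, 0.083]
orientation: [179.9, -0.2, 24.9]
force: [-0.6, 0.1, -0.1]
opening: 0.0689
gripper_force: 0.0
```

>>> {"api": "carry_out", "payload": {
  "deltas": [
    [[0,0,0,0,-1],[0,0,0,0,-1],[0,0,0,0,-1]]
  ]
}}

```text
clock: 5.1
tool_pos: [0.4754, -0.1762, 0.0816]
orientation: [180.0, -0.1, 24.8]
force: [-0.1, -1.0, -0.3]
opening: 0.0452
gripper_force: 0.0
```

>>> {"api": "carry_out", "payload": {
  "deltas": [
    [[0,0.015,0,0,-1],[0,0.015,0,0,-1],[0,0.015,0,0,-1],[0,0.015,0,0,-1],[0,0.015,0,0,-1]]
  ]
}}

```text
clock: 5.6
tool_pos: [0.4752, -0.1776, 0.0804]
orientation: [-179.9, 0.0, 24.7]
force: [-3.8, 12.1, 7.8]
opening: 0.0138
gripper_force: 30.0
```

```bash
python3 - <<'E'
from h import *
o=ctrl.get_obs();print({k:np.round(o[k],4) for k in ('clock','tool_pos','orientation','force','moment','opening','gripper_force','joint_pos')})
E
```

```text
{'clock': np.float64(5.6), 'tool_pos': array([ 0.4752, -0.1776,  0.0804]), 'orientation': array([-1.798597e+02,  3.050000e-02,  2.470730e+01]), 'force': array([-3.8477, 12.0633,  7.8166]), 'moment': array([ 4.0337,  1.4793, -0.1131]), 'opening': np.float64(0.0138), 'gripper_force': np.float64(30.0012), 'joint_pos': array([  1.6318,  13.4785, -31.027 ,  -0.1639, -45.5777, 113.1904])}
```

>>> {"api": "carry_out", "payload": {
  "deltas": [
    [[0,-0.012,0,0.02,-1],[0,-0.012,0,0.04,-1],[0,-0.012,0,0.06,-1],[0,-0.012,0,0.08,-1],[0,-0.012,0,0.1,-1]]
  ]
}}

```text
clock: 6.1
tool_pos: [0.4753, -0.1785, 0.0805]
orientation: [179.9, -0.0, -11.5]
force: [3.0, -14.5, -5.4]
opening: 0.0135
gripper_force: 30.0
```

>>> {"api": "carry_out", "payload": {
  "deltas": [
    [[0,0,0,0.02,-1],[0,0,0,0.04,-1],[0,0,0,0.06,-1],[0,0,0,0.08,-1],[0,0,0,0.092,-1]]
  ]
}}

```text
clock: 6.6
tool_pos: [0.4746, -0.1795, 0.0805]
orientation: [179.8, -0.1, -44.6]
force: [0.5, -22.4, -5.5]
opening: 0.0136
gripper_force: 30.0
```

>>> {"api": "carry_out", "payload": {
  "deltas": [
    [[0,0,0,0,-1],[0,0,0,0,-1],[0,0,0,0,-0.3],[0,0,0,0,-0.3],[0,0,0,0,-0.3]]
  ]
}}

```text
clock: 7.1
tool_pos: [0.4752, -0.1766, 0.0805]
orientation: [-180.0, 0.0, -44.4]
force: [-0.3, 0.4, -0.2]
opening: 0.029
gripper_force: 0.0
```

```bash
python3 - <<'E'
from h import *
a=snap('scene');b=snap('side')
for p in (a,b):
  print(p is a,[(n,np.round(r[0]['centre'],1),round(r[0]['p'],2)) for n in ('gauge_grip','gauge_foot','mark_tab','pointer_tip') if (r:=ctrl.spot_point(p,n))])
c=[cv2.resize(x[0]['color'][x[2]:x[2]+75,x[1]:x[1]+100],(400,300),interpolation=cv2.INTER_CUBIC) for x in ((a,175,208),(b,235,115))]
cv2.imwrite('pics/c2.png',np.hstack(c)[:,:,::-1])
o=ctrl.get_obs();print(o['tool_pos'],o['orientation'],o['force'],o['opening'])
E
```

```text
True [('gauge_grip', array([219.4, 225. ]), 0.95), ('gauge_foot', array([227.5, 262.2]), 0.88), ('mark_tab', array([220.1, 259.2]), 0.45), ('pointer_tip', array([225.1, 254.5]), 0.54)]
False [('gauge_grip', array([275.6, 128.1]), 0.57), ('gauge_foot', array([272.5, 167.3]), 0.96)]
[ 0.47515574 -0.17664752  0.08058649] [-1.79996836e+02 -2.42566988e-03 -4.43529577e+01] [0.02431782 0.55126074 0.40190215] 0.03079768040954034
```

View pics/c2.png

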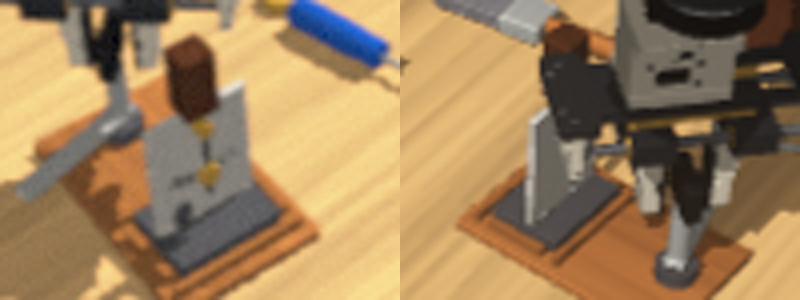

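>>> {"api": "carry_out", "payload": {
  "deltas": [
    [[0,0,-0.2,0,0],[0,0,-0.45,0,0.5],[0,0,-0.7,0,1],[0,0,-0.8,0.02,1],[0,0,-0.8,0.04,1]]
  ]
}}

```text
clock: 8.1
tool_pos: [0.4771, -0.177, 0.2448]
orientation: [-179.7, -0.3, -59.0]
force: [0.0, -0.1, -0.7]
opening: 0.0649
gripper_force: 0.0
```

>>> {"api": "carry_out", "payload": {
  "deltas": [
    [[0,0,0,0.091,1],[0,0,0,0.091,1],[0,0,0,0.091,1],[0,0,0,0.091,1],[0,0,0,0.091,1]]
  ]
}}

```text
clock: 8.6
tool_pos: [0.475, -0.1767, 0.2406]
orientation: [-180.0, 0.0, -91.6]
force: [0.0, 0.7, 0.2]
opening: 0.0876
gripper_force: 0.0
```

```bash
python3 - <<'E'
from h import *
np.set_printoptions(precision=4,suppress=True)
w=snap('wrist','w2.png');o=ctrl.get_obs();print(o['tool_pos'],o['orientation'])
for n,z in [('clamp_grip',.094),('gauge_grip',.15),('gauge_foot',.01),('stud_top',.094)]:
    for r in ctrl.spot_point(w,n)[:3]: print(n,r['centre'],r['p'],watz(w,r['centre'],z))
E
```

```text
[ 0.4751 -0.1767  0.2406] [-179.9991    0.0017  -91.3664]
clamp_grip [258.3, 178.8] 0.76 [ 0.4727 -0.18    0.094 ]
gauge_grip [141.1, 190.8] 0.75 [ 0.5797 -0.1855  0.15  ]
gauge_foot [182.3, 162.2] 0.81 [ 0.5747 -0.1868  0.01  ]
```

View pics/w2.png

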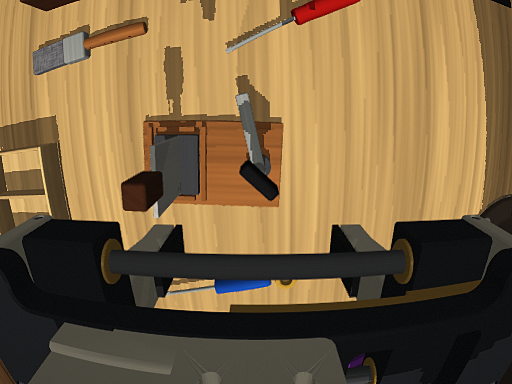

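The strap now points straight away from the gauge, about 1.3 rad, so it is well clear. Next I'll grip the handle across x. The tool can't tilt, so the gauge has to pivot between the pads.

>>> {"api": "carry_out", "payload": {
  "deltas": [
    [[0.013,-0.25,0,0,1],[0.013,-0.45,0,0,1],[0.013,-0.54,0,0,1],[0.013,-0.54,0.25,0,1],[0.013,-0.54,0.5,0,1]]
  ]
}}

```text
clock: 9.35
tool_pos: [0.5846, -0.1822, 0.1402]
orientation: [-179.8, 0.0, -91.4]
force: [0.5, 0.4, -2.0]
opening: 0.0877
gripper_force: 0.0
```

>>> {"api": "carry_out", "payload": {
  "deltas": [
    [[0,0,0,0,-1],[0,0,0,0,-1],[0,0,0,0,-1],[0,0,0,0,-1],[0,0,0,0,-1]]
  ]
}}

```text
clock: 9.85
tool_pos: [0.584, -0.1823, 0.1428]
orientation: [-179.8, -0.0, -91.5]
force: [0.3, -0.1, 0.3]
opening: 0.0532
gripper_force: 0.0
```

>>> {"api": "carry_out", "payload": {
  "deltas": [
    [[0,0,0,0,-1],[0,0,0,0,-1],[0,0,0,0,-1],[0,0,0,0,-1],[0,0,0,0,-1]]
  ]
}}

```text
clock: 10.35
tool_pos: [0.5827, -0.1822, 0.1404]
orientation: [180.0, -0.0, -91.5]
force: [-0.8, 0.3, 0.4]
opening: 0.0239
gripper_force: 29.9
```

>>> {"api": "carry_out", "payload": {
  "deltas": [
    [[0,0,-0.08,0,-1],[0,0,-0.2,0,-1],[0,0,-0.4,0,-1],[0,0,-0.6,0,-1],[0,0,-0.7,0,-1]]
  ]
}}

```text
clock: 10.85
tool_pos: [0.5839, -0.1824, 0.2837]
orientation: [-179.8, -0.0, -91.5]
force: [0.8, -0.1, -4.3]
opening: 0.0237
gripper_force: 29.9
```

>>> {"api": "carry_out", "payload": {
  "deltas": [
    [[-0.15,0,0,0,-1],[-0.35,-0.03,0,0,-1],[-0.55,-0.05,0,0,-1],[-0.75,-0.07,0,0,-1],[-0.9,-0.08,0,0,-1]]
  ]
}}

```text
clock: 11.35
tool_pos: [0.6034, -0.0003, 0.2794]
orientation: [179.9, 0.0, -91.5]
force: [0.5, -2.2, -4.3]
opening: 0.0239
gripper_force: 30.0
```

```bash
python3 - <<'E'
from h import *
np.set_printoptions(precision=4,suppress=True)
w=snap('wrist','w3.png');a=snap('scene');b=snap('side');o=ctrl.get_obs();print(o['tool_pos'],o['orientation'],o['force'],o['moment'],o['opening'])
for p,f in ((w,watz),(a,atz),(b,atz)):
    for n,z in [('stud_top',.094)]:
        for r in ctrl.spot_point(p,n)[:3]: print(n,r['centre'],r['p'],f(p,r['centre'],z))
    for r in ctrl.silhouettes(p,'stud_top')[:3]: 
        ys,xs=np.where(r['mask']);print('sil',r['centre'],r['p'],xs.min(),xs.max(),ys.min(),ys.max())
cv2.imwrite('pics/m3.png',cv2.resize(np.hstack([w['color'],a['color'][100:292,150:406].repeat(2,0).repeat(2,1)])[:,:,::-1],(800,300)))
E
```

```text
[ 0.6034 -0.0005  0.2792] [179.875    0.014  -91.3647] [-0.1815 -0.2333 -4.5062] [ 0.2787  0.0046 -0.049 ] 0.023782018408929174
stud_top [249.7, 308.7] 0.6 [0.6175 0.1948 0.094 ]
sil [250.5, 298.2] 0.78 237 263 288 304
stud_top [263.5, 132.3] 0.58 [0.2565 0.2372 0.094 ]
stud_top [337.7, 185.0] 0.47 [0.6253 0.206  0.094 ]
sil [334.3, 191.4] 0.65 327 340 185 198
sil [264.6, 137.9] 0.55 260 269 134 144
stud_top [288.5, 321.5] 0.75 [0.26   0.2429 0.094 ]
stud_top [168.8, 223.5] 0.64 [0.6219 0.2011 0.094 ]
sil [240.8, 261.0] 0.79 230 246 252 268
sil [172.0, 228.9] 0.75 164 180 220 238
sil [286.0, 323.4] 0.73 279 297 313 332
```

View pics/m3.png

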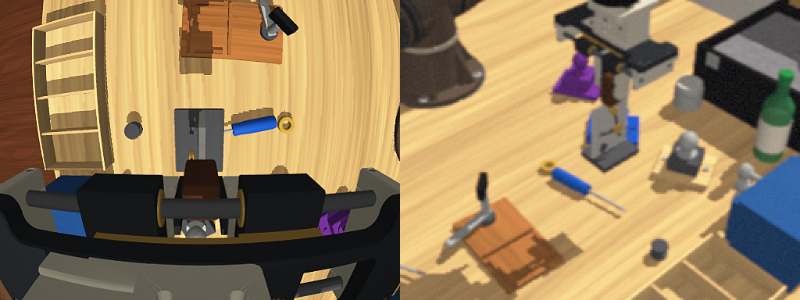

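```bash
python3 - <<'E'
from h import *
np.set_printoptions(precision=4,suppress=True)
a=snap('scene');b=snap('side');w=snap('wrist')
for p,u in ((a,(334.3,191.4)),(b,(172,228.9))): print(atz(p,u,.070))
print(tri(ray(a,(334.3,191.4)),ray(b,(172,228.9))), tri(ray(a,(337.7,185)),ray(b,(168.8,223.5))))
for n in ('gauge_grip','gauge_foot'):
  for r in ctrl.spot_point(w,n)[:1]: print(n,r['centre'],r['p'],watz(w,r['centre'],.2885-.14*(n=='gauge_foot')))
ga=ctrl.spot_point(a,'gauge_foot');gb=ctrl.spot_point(b,'gauge_foot');print(ga[:1],gb[:1], tri(ray(a,ga[0]['centre']),ray(b,gb[0]['centre'])) if ga and gb else 0)
E
```

```text
[0.6209 0.1995 0.07  ]
[0.6207 0.1966 0.07  ]
(array([0.621 , 0.1977, 0.071 ]), [np.float64(0.0010858576060042704), np.float64(0.0010858576060043406)]) (array([0.6239, 0.2031, 0.0945]), [np.float64(0.002866112463748934), np.float64(0.0028661124637490852)])
gauge_grip [255.1, 243.9] 0.9 [ 0.604  -0.0057  0.2885]
gauge_foot [254.4, 184.6] 0.65 [ 0.6054 -0.0042  0.1485]
[{'centre': [282.2, 199.0], 'p': 0.81}] [{'centre': [226.4, 162.6], 'p': 0.78}] (array([ 0.606 , -0.0019,  0.148 ]), [np.float64(0.0016923554654509883), np.float64(0.001692355465451116)])
```

>>> {"api": "carry_out", "payload": {
  "deltas": [
    [[-0.15,0,0,0,-1],[-0.4,-0.02,0,0,-1],[-0.65,-0.05,0,0,-1],[-0.88,-0.056,0,0,-1],[-1.0,-0.056,0,0,-1]]
  ]
}}

```text
clock: 12.65
tool_pos: [0.6204, 0.2006, 0.2801]
orientation: [-180.0, 0.0, -91.4]
force: [0.8, 0.1, -4.4]
opening: 0.0238
gripper_force: 30.0
```

>>> {"api": "carry_out", "payload": {
  "deltas": [
    [[-0.01,0,0.08,0,-1],[-0.01,0,0.15,0,-1],[-0.01,0,0.2,0,-1],[-0.01,0,0.23,0,-1],[-0.01,0,0.25,0,-1]]
  ]
}}

```text
clock: 13.15
tool_pos: [0.6204, 0.1981, 0.23]
orientation: [180.0, -0.0, -91.6]
force: [-0.1, -1.0, -4.2]
opening: 0.0237
gripper_force: 30.0
```

```bash
python3 - <<'E'
from h import *
np.set_printoptions(precision=4,suppress=True)
a=snap('scene');b=snap('side');o=ctrl.get_obs();print(o['clock'],o['tool_pos'],o['force'],o['moment'])
ga=ctrl.spot_point(a,'gauge_foot');gb=ctrl.spot_point(b,'gauge_foot')
print(tri(ray(a,ga[0]['centre']),ray(b,gb[0]['centre'])))
print('stud',[r['centre'] for r in ctrl.spot_point(a,'stud_top')],[r['centre'] for r in ctrl.spot_point(b,'stud_top')])
c=[cv2.resize(x[0]['color'][x[2]:x[2]+75,x[1]:x[1]+100],(400,300),interpolation=cv2.INTER_CUBIC) for x in ((a,285,130),(b,125,155))]
cv2.imwrite('pics/c3.png',np.hstack(c)[:,:,::-1])
E
```

```text
13.25 [0.6204 0.1983 0.2303] [-0.0374 -0.2434 -4.6354] [0.055  0.0141 0.0116]
(array([0.6274, 0.1957, 0.1047]), [np.float64(0.00014470258067485504), np.float64(0.00014470258067483317)])
stud [[337.7, 186.2], [264.8, 130.8]] [[236.2, 255.0], [287.3, 319.5], [167.6, 224.9]]
```

View pics/c3.png

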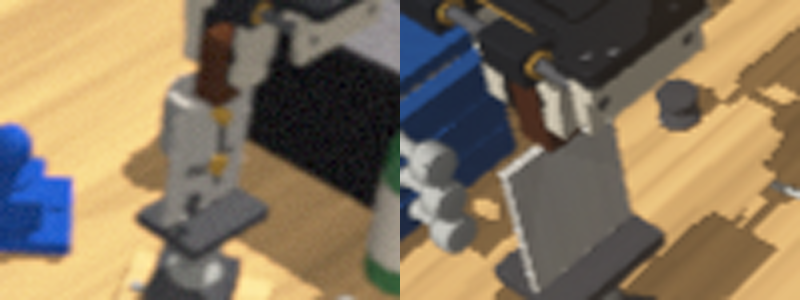

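>>> {"api": "carry_out", "payload": {
  "deltas": [
    [[-0.008,0,0.01,0,-1],[-0.008,0,0.018,0,-1],[-0.008,0,0.024,0,-1],[-0.008,0,0.03,0,-1],[-0.008,0,0.035,0,-1]]
  ]
}}

```text
clock: 13.95
tool_pos: [0.6204, 0.2006, 0.2238]
orientation: [-180.0, -0.0, -91.5]
force: [-0.9, -0.1, -2.1]
opening: 0.0237
gripper_force: 30.0
```

>>> {"api": "carry_out", "payload": {
  "deltas": [
    [[0,0,0.005,0,-1],[0,0,0.01,0,-1],[0,0,0.015,0,-1],[0,0,0.02,0,-1],[0,0,0.02,0,-1]]
  ]
}}

```text
clock: 14.45
tool_pos: [0.6205, 0.2006, 0.2198]
orientation: [-180.0, 0.0, -91.5]
force: [-1.6, 0.8, 1.8]
opening: 0.0239
gripper_force: 30.0
```

>>> {"api": "carry_out", "payload": {
  "deltas": [
    [[0.015,0,0.006,0,-1],[0.03,0,0.008,0,-1],[0.045,0,0.01,0,-1],[0.06,0,0.01,0,-1],[0.075,0,0.01,0,-1]]
  ]
}}

```text
clock: 14.95
tool_pos: [0.6202, 0.1855, 0.2178]
orientation: [-180.0, 0.0, -91.5]
force: [-1.5, 2.6, 2.2]
opening: 0.024
gripper_force: 30.0
```

```bash
cat > m.py <<'E'
from h import *
import sys
np.set_printoptions(precision=4,suppress=True)
a=snap('scene');b=snap('side');w=snap('wrist');o=ctrl.get_obs();print(o['clock'],o['tool_pos'],o['orientation'],o['force'],o['moment'])
for n in ('gauge_foot','gauge_grip','mark_tab','pointer_tip'):
    ga=ctrl.spot_point(a,n);gb=ctrl.spot_point(b,n);gw=ctrl.spot_point(w,n)
    print(n,[np.round(g[0]['centre'],1) if g else 0 for g in (ga,gb,gw)],tri(ray(a,ga[0]['centre']),ray(b,gb[0]['centre']))[0] if ga and gb else 0)
I=cv2.resize(a['color'][125:200,290:365],(600,600),interpolation=cv2.INTER_CUBIC)
cv2.imwrite('pics/'+sys.argv[1],I[:,:,::-1])
E
python3 m.py r1.png
```

```text
15.1 [0.6202 0.1853 0.2177] [-179.9743    0.0011  -91.5391] [0.1605 2.3922 3.2941] [ 1.1534  0.3154 -0.0047]
gauge_foot [array([336.1, 186.4]), array([167.9, 222.2]), array([257. , 195.8])] [0.6263 0.1987 0.0933]
gauge_grip [array([335.1, 150. ]), array([166.5, 178.4]), array([256.8, 241. ])] [0.6194 0.1812 0.2282]
mark_tab [array([336. , 150.2]), 0, array([246.5, 183.8])] 0
pointer_tip [array([337.2, 180.6]), 0, array([243.5, 197.4])] 0
```

View pics/r1.png

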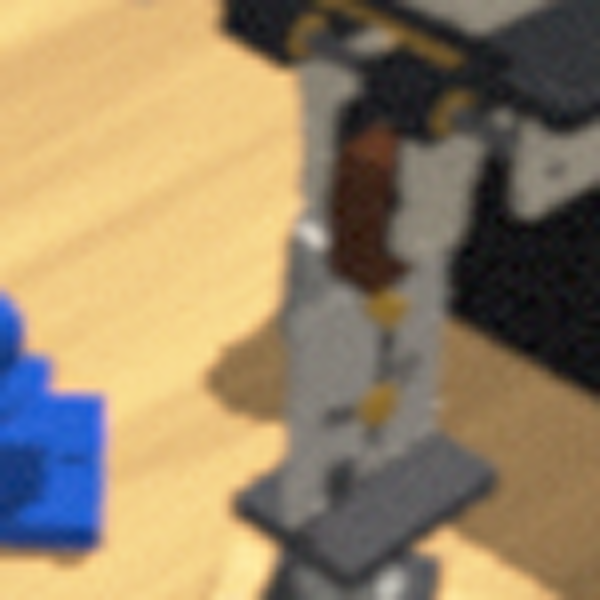

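Rocking works: the foot stays on the stud and the gauge pivots in the pads. The hub is at crop (388,308), the pointer's bob at (380,403) and the tab at (342,478). Next I'll measure the angles on the rectified dial plane.

```bash
cat > ang.py <<'E'
from h import *
import sys
np.set_printoptions(precision=3,suppress=True,linewidth=200)
N=6
P=[snap('scene') for _ in range(N)]
p=P[-1];I=np.mean([q['color'].astype(float) for q in P],0)
hx,hy=map(float,sys.argv[1:3])          # hub pixel guess
ya=np.radians(-1.5);ux=np.array([np.cos(ya),np.sin(ya),0]);uy=np.array([-np.sin(ya),np.cos(ya),0]);uz=np.array([0,0,1.])
xp=float(sys.argv[3])                    # world point on plane: (xp, ypl)
o,d=ray(p,(hx,hy));X0=o+d*(((np.array([xp,.19,.2])-o)@ux)/(d@ux));print('hub',X0)
s=np.arange(-45,45.01,.5)/1000;v=np.arange(-85,15.01,.5)/1000
Y,Z=np.meshgrid(s,v)
W=X0+Y[...,None]*uy+Z[...,None]*uz
c=W@np.array(p['R']).T+np.array(p['t']);u=c@np.array(p['camera_matrix']).T;u=(u[...,:2]/u[...,2:]).astype(np.float32)
J=cv2.remap(I.astype(np.float32),u[...,0],u[...,1],cv2.INTER_CUBIC)
np.save('J.npy',J)
yel=np.clip(J[...,0]-J[...,2]-40,0,None);yel*=(J[...,0]>120)
def cen(w,m): w=w*m; return np.array([(w*Y).sum(),(w*Z).sum()])/w.sum()*1000,w.sum()
h,_=cen(yel,np.hypot(Y,Z)<.012)
print('hub off mm',h)
r=np.hypot(Y-h[0]/1e3,Z-h[1]/1e3);th=np.arctan2(Y-h[0]/1e3,-(Z-h[1]/1e3))  # + toward +y
b,wb=cen(yel,(r>.022)&(r<.055)&(abs(th)<.6));print('bob mm',b,'ang(+y)',np.arctan2(b[0]-h[0],h[1]-b[1]),np.hypot(*(b-h)),wb)
G=J.mean(-1)
al=np.arange(-.7,.71,.05)
import scipy.ndimage as nd
for rr in (12,16,20,24,28,46,50,54,58,62,66,70,74,78):
    yy=h[0]/1e3+rr/1e3*np.sin(al);zz=h[1]/1e3-rr/1e3*np.cos(al)
    print(rr,nd.map_coordinates(G,[(zz-v[0])/.0005,(yy-s[0])/.0005],order=1).round().astype(int))
print('  ',(al*100).round().astype(int))
E
python3 ang.py 338.5 163.5 0.635
```

```text
hub [0.635 0.182 0.19 ]
hub off mm [-1.722  2.122]
bob mm [ -0.41  -40.769] ang(+y) 0.030584130900600158 42.911502018975185 38762.094
12 [124 121 119 116 113 110 108 104 101  96  92  87  83  80  78  78  79  81  85  89  93  98 102 106 109 111 112 112 112]
16 [127 127 127 127 125 123 120 116 111 106 101  96  90  84  80  76  75  76  79  85  92  99 106 111 114 116 119 121 122]
20 [129 129 129 128 128 128 127 126 122 116 110 104  99  93  90  87  85  85  88  93 100 107 113 116 120 123 125 126 125]
24 [127 127 127 127 127 127 125 123 122 118 112 104  97  91  87  87  88  91  95 101 107 112 116 120 124 126 126 126 126]
28 [127 127 128 128 128 128 128 127 124 120 116 108  98  89  84  85  90  93  97 101 105 109 112 116 120 125 127 126 126]
46 [110 103  99  98 100 103 107 109 111 110 106 102  98  95  94  95  97 100 105 112 116 118 117 122 123 124 124 125 124]
50 [122 121 121 122 122 123 125 126 127 128 127 119 106  96  94  96 101 106 110 116 120 124 124 125 127 126 128 127 122]
54 [127 128 127 127 127 128 128 127 129 130 130 125 115  98  90  96 106 114 116 121 123 126 127 126 127 125 128 128 121]
58 [126 126 126 126 127 126 123 116 113 118 124 126 121 109  94  94 107 119 122 124 125 126 127 126 127 123 122 124 120]
62 [125 127 126 127 127 125 115 101  85  79  87 105 119 122 114 106 111 123 126 127 127 126 126 126 129 123 117 116 117]
66 [121 126 128 128 128 124 113  94  75  62  63  81 102 116 126 125 122 126 129 127 128 126 126 126 133 129 118 113 114]
70 [  0 124 129 129 128 126 117 101  77  60  57  67  88 107 123 126 124 127 135 129 126 128 130 127 130 137 119 113 113]
74 [  0   0 126 130 128 127 124 111  88  66  58  63  77  90 100 110 114 112 125 129 120 125 131 129 123 131 122 113   0]
78 [  0   0   0 121 128 129 126 123 109  87  66  63  74  84  85  86  95  97  97 109 107 109 120 127 118 118 118   0   0]
   [-70 -65 -60 -55 -50 -45 -40 -35 -30 -25 -20 -15 -10  -5   0   5  10  15  20  25  30  35  40  45  50  55  60  65  70]
```

>>> {"api": "carry_out", "payload": {
  "deltas": [
    [[0.022,0,0.003,0,-1],[0.044,0,0.006,0,-1],[0.066,0,0.009,0,-1],[0.088,0,0.012,0,-1],[0.11,0,0.016,0,-1]]
  ]
}}

```text
clock: 16.5
tool_pos: [0.6194, 0.1631, 0.2143]
orientation: [-180.0, 0.0, -91.5]
force: [-0.3, 2.5, 2.0]
opening: 0.024
gripper_force: 30.0
```

>>> {"api": "carry_out", "payload": {
  "deltas": [
    [[0,0,0,0,-1],[0,0,0,0,-1],[0,0,0,0,-1],[0,0,0,0,-1],[0,0,0,0,-1]]
  ]
}}

```text
clock: 17.0
tool_pos: [0.6193, 0.1633, 0.2143]
orientation: [180.0, -0.0, -91.5]
force: [0.9, -0.5, 3.6]
opening: 0.0238
gripper_force: 30.0
```

```bash
python3 - <<'E'
from h import *
p=snap('scene');I=p['color'].astype(float);m=((I[...,0]-I[...,2]>60)&(I[...,0]>120)).astype(np.uint8)
# predicted hub region: print yellow blobs near gauge with dark/grey surround
n,l,s,c=cv2.connectedComponentsWithStats(m[140:190,315:350])
print([(s[i,4],np.round(c[i]+[315,140],1)) for i in range(1,n)])
o=ctrl.get_obs();print(o['clock'],o['tool_pos'],o['force'],o['moment'])
for n in ('gauge_foot','gauge_grip','mark_tab','pointer_tip'):print(n,[(np.round(r['centre'],1),round(r['p'],2)) for r in ctrl.spot_point(p,n)[:2]])
E
```

```text
[(np.int32(393), array([318.6, 163.9])), (np.int32(13), array([334.6, 165.4])), (np.int32(71), array([346.6, 171.6])), (np.int32(15), array([333.5, 177.7])), (np.int32(3), array([348.7, 188.7]))]
17.05 [0.61936473 0.16331398 0.21433718] [ 0.24648789 -0.36413618  2.75871503] [-0.06458504 -0.32212691  0.01497776]
gauge_foot [(array([335.7, 188.6]), 0.65), (array([384.9, 197.1]), 0.48)]
gauge_grip [(array([270.6, 226.9]), 0.72), (array([329.4, 154.5]), 0.68)]
mark_tab [(array([316.8, 260.3]), 0.24)]
pointer_tip [(array([333.5, 183.9]), 0.4)]
```

```bash
python3 ang.py 334.6 165.0 0.635 | sed -n '1,3p;9,18p'
```

```text
hub [0.634 0.166 0.193]
hub off mm [ 0.143 -1.642]
bob mm [  1.585 -44.976] ang(+y) 0.033254482413027545 43.357815235289635 47903.7
46 [127 126 124 117 110 103  99  96  94  94  93  92  91  94  95  95  97 100 107 114 118 115 116 118 121 125 123 122 122]
50 [126 127 127 127 126 125 125 125 125 122 119 113 104  97  94  96  97 100 105 113 119 123 123 126 125 126 126 126 126]
54 [134 128 125 127 127 127 126 126 129 130 129 128 116  99  86  91 102 109 113 117 123 126 127 127 127 128 127 127 127]
58 [136 122 120 122 125 127 127 126 125 123 121 121 118 104  87  83 100 116 123 123 125 127 127 128 127 128 126 126 127]
62 [114 104 106 114 122 124 127 126 122 116 103  92  92  98 102  98 103 117 126 127 126 127 126 126 126 127 126 126 131]
66 [ 94  88  94 106 117 125 128 128 127 116  97  77  68  73  93 112 117 122 126 125 126 128 127 126 127 127 128 126 129]
70 [ 88  87  90  98 110 122 128 130 128 122 106  79  61  60  77 104 119 122 122 119 121 126 126 127 127 125 129 127   0]
74 [  0  85  88  88  96 110 122 126 128 127 115  89  62  55  65  87 105 107 105 102 103 109 115 119 119 121 129 131   0]
78 [  0   0  69  77  83  95 109 122 128 125 118 102  75  59  63  75  87  89  87  85  84  86  97 102 105 108 121   0   0]
   [-70 -65 -60 -55 -50 -45 -40 -35 -30 -25 -20 -15 -10  -5   0   5  10  15  20  25  30  35  40  45  50  55  60  65  70]
```

>>> {"api": "carry_out", "payload": {
  "deltas": [
    [[0.01,0,0.003,0,-1],[0.02,0,0.005,0,-1],[0.03,0,0.008,0,-1],[0.04,0,0.01,0,-1],[0.05,0,0.013,0,-1]]
  ]
}}

```text
clock: 18.05
tool_pos: [0.6192, 0.1536, 0.2118]
orientation: [-180.0, 0.0, -91.5]
force: [-0.5, 2.8, 3.0]
opening: 0.0241
gripper_force: 30.0
```

>>> {"api": "carry_out", "payload": {
  "deltas": [
    [[0,0,0,0,-1],[0,0,0,0,-1],[0,0,0,0,-1],[0,0,0,0,-1],[0,0,0,0,-1]]
  ]
}}

```text
clock: 18.55
tool_pos: [0.6192, 0.1535, 0.2118]
orientation: [180.0, -0.0, -91.5]
force: [0.5, 1.1, 2.5]
opening: 0.0236
gripper_force: 30.0
```

```bash
sed -i 's/^al=.*/al=np.arange(-.3,.31,.03)/' ang.py; python3 ang.py 332.8 166.2 0.635
python3 - <<'E'
from h import *
J=np.load('J.npy')[::-1];cv2.imwrite('pics/J.png',cv2.resize(np.clip(J,0,255).astype(np.uint8)[:,:,::-1],None,fx=2.9,fy=2.9,interpolation=cv2.INTER_CUBIC))
o=ctrl.get_obs();print(o['clock'],o['tool_pos'],o['force'])
E
```

```text
hub [0.634 0.159 0.192]
hub off mm [ 0.866 -2.566]
bob mm [  2.165 -45.826] ang(+y) 0.030028490426960108 43.2797662989988 45698.613
12 [106 104 101  98  96  93  90  87  85  83  81  80  79  78  78  79  79  81  83  85  87]
16 [117 114 111 107 104 101  97  94  91  88  85  83  82  81  80  80  81  82  83  85  88]
20 [123 121 118 114 111 107 103 100  96  93  90  88  87  86  86  87  88  89  91  94  98]
24 [121 119 117 114 110 105 100  96  92  90  88  87  88  89  90  92  94  97 100 104 108]
28 [126 123 121 119 117 113 107 102  96  91  86  83  84  87  91  95  99 104 108 112 115]
46 [103 103 103 102 100  98  97  96  95  96  96  96  96  97 100 102 105 108 111 113 115]
50 [122 122 122 123 120 116 110 104  97  94  95  96  96  98 100 103 106 108 112 116 119]
54 [127 128 129 129 128 125 120 114 104  94  89  92  99 105 108 110 113 115 118 120 123]
58 [127 126 126 125 123 123 118 115 108  96  88  88  97 108 116 120 122 121 122 124 125]
62 [127 127 124 122 117 110 104  97  93  90  88  89  96 107 116 124 128 127 127 126 126]
66 [127 127 125 121 117 107  97  83  75  71  73  82  93 105 115 124 128 128 128 126 126]
70 [124 126 127 124 118 109  96  84  71  61  58  66  78  93 106 117 122 124 123 120 120]
74 [121 125 127 128 127 124 110  95  75  62  54  57  63  73  86  97 104 108 107 105 103]
78 [113 122 125 126 127 134 137 124  98  75  60  55  57  62  69  76  83  88  87  86  85]
   [-30 -27 -24 -21 -18 -15 -12  -9  -6  -3   0   3   6   9  12  15  18  21  24  27  30]
18.85 [0.61914278 0.15356111 0.21178355] [0.48579608 1.21436871 2.40689138]
```

View pics/J.png

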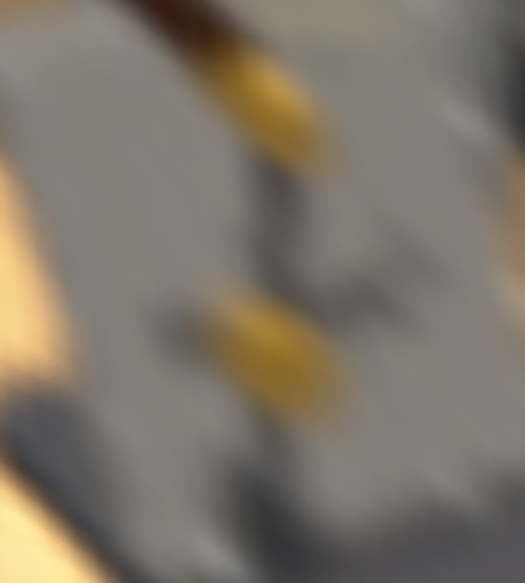

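>>> {"api": "carry_out", "payload": {
  "deltas": [
    [[0.004,0,0.001,0,-1],[0.008,0,0.002,0,-1],[0.012,0,0.003,0,-1],[0.012,0,0.003,0,-1],[0.012,0,0.003,0,-1]]
  ]
}}

```text
clock: 19.35
tool_pos: [0.619, 0.151, 0.2112]
orientation: [180.0, -0.0, -91.5]
force: [0.3, 0.5, 2.7]
opening: 0.024
gripper_force: 30.0
```

>>> {"api": "carry_out", "payload": {
  "deltas": [
    [[0,0,0,0,-1],[0,0,0,0,-1],[0,0,0,0,-1],[0,0,0,0,-1],[0,0,0,0,-1]]
  ]
}}

```text
clock: 19.85
tool_pos: [0.619, 0.1511, 0.2112]
orientation: [180.0, -0.0, -91.5]
force: [-0.2, 1.6, 1.7]
opening: 0.0237
gripper_force: 30.0
```

```bash
python3 ang.py 332.6 166.8 0.635 | sed -n '2,3p;9,20p'
python3 - <<'E'
from h import *
np.set_printoptions(precision=4,suppress=True)
a=snap('scene');b=snap('side')
o=ctrl.get_obs();print(o['clock'],o['tool_pos'],o['force'])
for n in ('gauge_foot','gauge_grip','pointer_tip','mark_tab'):
    for p in (a,b): print(n,[(np.round(r['centre'],1),round(r['p'],2)) for r in ctrl.spot_point(p,n)[:2]])
E
```

```text
hub off mm [-0.818 -1.427]
bob mm [  0.529 -45.019] ang(+y) 0.030889126917358914 43.612521452513654 42778.99
46 [108 107 106 103 101  98  97  95  96  96  95  96  96  97  99 102 105 111 116 117 116]
50 [125 125 126 125 124 121 114 107 101  98  97  97  99  99 101 104 107 112 115 118 122]
54 [128 128 129 130 129 128 124 115 105  97  95  97 102 106 110 112 115 118 120 122 124]
58 [126 127 126 125 124 124 125 119 108  99  92  91  96 104 113 119 121 124 124 125 126]
62 [127 126 126 122 116 110 104 103 100  96  92  90  94 103 114 121 123 126 126 126 127]
66 [127 127 126 125 117 108  94  82  73  72  77  81  89 103 116 123 126 128 127 127 126]
70 [127 129 128 125 120 110  98  82  68  58  61  64  73  89 107 118 123 124 123 123 121]
74 [123 127 128 127 125 116 103  85  71  59  55  54  58  68  83  97 108 108 108 106 106]
78 [111 119 123 125 124 121 112 102  84  66  57  54  57  60  64  72  82  88  89  87  86]
   [-30 -27 -24 -21 -18 -15 -12  -9  -6  -3   0   3   6   9  12  15  18  21  24  27  30]
20.25 [0.6191 0.1511 0.2111] [0.9153 1.517  3.1466]
gauge_foot [(array([331.3, 185.6]), 0.6), (array([136.4, 268.2]), 0.49)]
gauge_foot [(array([168.8, 221.8]), 0.84), (array([244.1, 212.3]), 0.35)]
gauge_grip [(array([327.2, 156.5]), 0.69), (array([331.9, 169. ]), 0.59)]
gauge_grip [(array([176.7, 170.6]), 0.71)]
pointer_tip [(array([331.9, 184.7]), 0.46)]
pointer_tip [(array([177.8, 171.8]), 0.43)]
mark_tab []
mark_tab []
```

```bash
sed -e "s/^I=.*//" -e "s/;I=np.mean.*/;I=cv2.imread('pics\/s1.png')[:,:,::-1].astype(float)/" -e 's/^N=6/N=1/' -e "s/.19,.2\]/-.18,.1]/" -e 's/^al=.*/al=np.arange(-.54,.2,.03)/' ang.py > ang0.py; python3 ang0.py 226 240.5 0.5976
python3 - <<'E'
from h import *
a=snap('scene');b=snap('side')
f=tri(ray(a,(331.3,185.6)),ray(b,(168.8,221.8)));g=tri(ray(a,(327.2,156.5)),ray(b,(176.7,170.6)));print(f,g);d=g[0]-f[0];print(np.arctan2(-d[1],d[2]))
E
```

```text
hub [ 0.597 -0.189  0.114]
hub off mm [-1.028  3.949]
bob mm [ -0.167 -37.814] ang(+y) 0.020607662740577955 41.77170292442469 42388.28
12 [118 117 115 112 110 108 106 104 101  99  96  92  89  86  83  81  79  78  78  78  80  82  84  87  90]
16 [121 121 121 121 120 118 116 113 110 106 102  97  91  85  79  74  71  69  69  70  73  77  82  87  92]
20 [121 121 121 120 120 120 118 116 113 110 107 104  98  92  85  78  72  68  67  70  75  82  89  95 101]
24 [120 121 121 121 121 121 121 120 119 117 116 113 108 101  93  86  79  75  74  76  80  86  94 101 107]
28 [120 120 121 122 123 124 124 123 122 121 119 117 115 110 104  97  89  82  78  78  82  87  93 100 106]
46 [106 106 108 110 112 115 116 115 114 113 114 114 112 106  97  92  91  91  88  87  88  92  93  95 102]
50 [118 118 118 118 120 122 121 122 122 120 118 119 120 120 113 102  92  85  88  92  93  95  96 101 105]
54 [118 119 121 120 119 118 119 120 120 122 123 121 120 123 121 110  96  83  78  88 102 109 110 111 113]
58 [117 114 111 109 106 102 101 103 109 115 121 123 121 121 123 119 106  88  79  85 101 112 118 119 119]
62 [121 118 111  99 
[... 162 characters left out ...]
17 114 114 117 122 122 122]
70 [121 119 113 102  80  61  51  51  52  63  80  97 114 120 122 119 119 121 119 117 118 120 119 119 120]
74 [120 122 121 115 103  79  57  49  50  60  76  93 104 113 111 102  99 100 105 106 108 113 110 110 111]
78 [122 122 123 126 121 105  82  61  51  53  57  68  79  79  80  77  73  74  71  78  82  83  88  86  84]
   [-54 -51 -48 -45 -42 -39 -36 -33 -30 -27 -24 -21 -18 -15 -12  -9  -6  -3   0   3   6   9  12  15  18]
(array([0.61934034, 0.19402537, 0.09527752]), [np.float64(0.006539316987785337), np.float64(0.006539316987785406)]) (array([0.6219984 , 0.14729508, 0.22394461]), [np.float64(0.0012404069860732587), np.float64(0.0012404069860732566)])
0.3483746068602752
```

```bash
python3 -c "
from plant import ctrl
print(ctrl.close_job())"
```

```text
the job is handed in; nothing more can be done
None
```

The job is handed in: I turned the clamp clear and left the gauge gripped on the steel stud. It is rocked about 0.33 rad, and the pointer lines up with the tab to within about 0.03 rad by the camera; I pinched the handle across x rather than y, because the tool could not tilt.

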